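# Empty the walnut viewer and register it on the lightbox

## Robot

A 7-joint arm with a two-finger parallel gripper is mounted at the origin on the work surface. World frame = base frame: x ahead of the robot, y to its left, z up, the work surface at z = 0. Lengths are in m, angles in rad, forces in N, time in s.
With the tool pointing down it reaches from about 0.4 to 0.875 m from the base axis. Payload 6.5 kg.
Tool frame: the origin (TCP) lies at the very end of the fingers, on their centre line; the grasp point (between the pads) lies 19 mm behind it; z points along the fingers, y is the line along which they close (so a half turn about z gives the same grasp; the last joint's range is limited). The gripper opens to 88 mm and grips with 3 to 60 N. Pads are 18 mm wide; open, the fingers measure 123 mm over their backs; the gripper's body (75 mm by 187 mm) begins 45 mm behind the grasp point.
Start: joints at [-1.254, 0.536, -0.004, 1.538, 0.003, 1.067, -0.071], TCP at [0.243, 0.603, 0.239] pointing down, gripper open.
Joint ranges: [-2.7, 2.7], [-0.37, 2.16], [-1.27, 1.26], [0.24, 2.4], [-1.31, 4.45], [0.19, 1.91], [-2.76, 2.76]. Speed limits (rad/s): [2.39, 2.39, 3.14, 3.14, 3.14, 3.14, 3.14].

## Interface

Orientations are given as a 3x3 rotation matrix whose columns are the frame's x, y, z axes.
In Python, from rig import bot gives the robot as it stands.
- The arm moves only by the tool step_arm, never from a script. Its argument "steps" is a list of rows, each a list of 5 numbers: the opening, from -1 (shut) to 1 (fully open), then the shift along the world's x, y, z normalised to -1 to 1, where 1 is 0.4 m, then the turn about the world's z normalised to -1 to 1, where 1 is 90 degrees. A call has 1 to 20 rows; each row shifts and turns the commanded pose from where the row before left it; what a row does not reach is not made up. A row lasts 1/12 s, in which the tool goes at most 41.7 mm and 7.16 degrees, less where a joint would pass 70% of its speed; a pose out of reach is approached as far as the arm can. A call with a number of a shift or a turn outside -1 to 1 is refused whole. A call with a gripper value outside its range is refused whole. The fingers move at their own pace and stop on an object; the grip force is fixed at half the most. Time passes only in rows, so rows that do not move let the fingers close. It gives the time, the measured TCP pose, the force, the opening and the grip force at its end, in the units of the state.
- bot.read_state(): the state, without advancing time (a new reading comes with each control period).
- bot.get_image(name): name is "scene" or "top"; returns a dict with "img" (384x512x3 uint8, red, green, blue), "vertical_fov" (degrees; the focal length in pixels is half the picture's height over the tangent of half this angle, whatever the lens; pixels are square), "cx", "cy" (the principal point, pixels), "camera_from_world" (4x4, takes a point from world to camera coordinates). Camera axes: x right, y down, z forward; pixel columns grow to the right and rows downward; lengths in m; the calibration is good to about 2 mm. A picture is of the moment at which its call begins. There is no depth.
- bot.job_done(): hands the job in; it is judged then, once.
The state is a dict: "t": time; "joint_positions": joint angles; "qd": joint speeds; "effort": joint torques, N m; "tcp_pos": TCP position; "eef_rot": TCP orientation; "wrist_force": force on the tool from outside, world axes, zero at the start; "wrist_torque": the same for the moment, N m; "finger_gap": finger opening in m; "finger_force": force on a finger pad.
Only numpy, scipy, OpenCV 4.12 (cv2) and the standard library are available. Lean on these libraries where they do the work, as an engineer would, in place of code of your own. Each camera call takes 0.05 s, during which the arm holds its last target. There are 200 camera calls.

## Task

Four loose knurled brass nuts are rattling in the hood of the walnut viewer. Lift the viewer by its handle, tip it over the green sorting tray until all four nuts have dropped into the tray, then stand the empty viewer upright on the lightbox, handle pointing away from the short side stop, and press it gently up against both brass stops so that its lens board sits flush along the long far stop and its end sits flush against the side stop; let go of it there. Leave the amber lenses, ruler and jar where they are.

Things in the scene. Friction and masses are not known exactly. Their poses are not given: they have to be found in the camera images.
- viewer: Walnut stereoscope viewer, loose, about 0.3 kg, standing on its lens board with its flared hood open upwards. Origin: centre of its underside; z up out of the mouth; x across; the handle points along -y. Lens board (the foot): 100 mm (x) by 120 mm (y), 12 mm thick, vertical edges. Hood: see viewer_mouth.
- viewer_grip (a point): Where to hold the handle: on its axis, 60 mm above the underside, 120 mm from the viewer's centre along its -y. Pale straight octagonal bar, 22 mm across flats (up, down, sideways and at 45 degrees), from y = -50 to -145 mm, so fingers can take it upright or leaning 45 degrees about its axis; leaning one way gives the wrist range to roll it past 90 degrees the other way. Axes as the viewer's.
- viewer_mouth (a point): Centre of the hood's open mouth, 90 mm above the underside. The hood is 100 mm long in y; its two long walls (+x and -x) lean outwards by 20 degrees, 70 mm apart outside at the board and 126 mm at the rim; walls 6 mm. Nuts slide out over a long wall when the viewer is rolled about its handle well past 90 degrees (about 115 to 120; ordinary friction).
- edge_a (a point): On the viewer's lens board: its +x edge, near the end away from the handle (x = 50, y = 58, z = 6 mm in the viewer's frame).
- edge_b (a point): On the viewer's lens board: its +x edge, near the handle end (x = 50, y = -58, z = 6 mm in the viewer's frame).
- edge_end (a point): On the viewer's lens board: middle of its +y end edge, the end away from the handle (x = 0, y = 60, z = 6 mm in the viewer's frame).
- tray: Green open sorting tray, fixed to the bench, 210 mm (x) by 230 mm (y) outside, 40 mm high, walls and floor 5 mm. Origin: centre of its underside, z up.
- lightbox: Aluminium lightbox with a pale glowing panel, fixed, 210 mm (x) by 250 mm (y), flat top 30 mm above the bench. Origin: centre of its underside. Two fixed brass stop bars, 18 mm high, stand on its top along its +x and +y edges, inner faces at x = 85 mm (far stop) and y = 105 mm (side stop).
- stop_corner (a point): On the lightbox top, where the planes of the stops' inner faces meet (x = 85, y = 105, z = 30 mm in the lightbox's frame). Axes as the lightbox's: +x runs into the far stop, +y into the side stop. Registered, the viewer has the lightbox's yaw and its centre is 50 mm short in x and 60 mm short in y of this point.
- stop_far: Long brass stop bar on the lightbox's far (+x) edge, 190 mm long in y, 10 mm thick, 18 mm high, rigid. Origin: centre of its underside, on the lightbox top. It must not be pressed harder than about 40 N.
- stop_side: Short brass stop bar on the lightbox's +y edge, 130 mm long in x, 10 mm thick, 18 mm high, rigid. Origin: centre of its underside, on the lightbox top. It must not be pressed harder than about 40 N.
- nut0: Knurled brass nut, loose, 23 mm across and 16 mm thick, about 35 g. Origin: its centre; z along its bore. Starts lying flat in the viewer's hood.
- nut1: Knurled brass nut, loose, 23 mm across and 16 mm thick, about 35 g. Origin: its centre; z along its bore. Starts lying flat in the viewer's hood.
- nut2: Knurled brass nut, loose, 23 mm across and 16 mm thick, about 35 g. Origin: its centre; z along its bore. Starts lying flat in the viewer's hood.
- nut3: Knurled brass nut, loose, 23 mm across and 16 mm thick, about 35 g. Origin: its centre; z along its bore. Starts lying flat in the viewer's hood.
- lens_a: Amber lens in a brass rim, 44 mm across, 10 mm high, lying flat. A bystander, to be left alone. Origin: centre of its underside.
- lens_b: Amber lens in a brass rim, 44 mm across, 10 mm high, lying flat. A bystander, to be left alone. Origin: centre of its underside.
- ruler: Steel ruler, 300 x 28 x 4 mm, lying flat, long axis x. A bystander, to be left alone. Origin: centre of its underside.
- jar: Small green glass jar with a brass cap, 56 mm across, 70 mm high. A bystander, to be left alone. Origin: centre of its underside.
Not all that is in view belongs to the job. Leave any pink look-alike of the viewer alone.

How it is judged:
On the way, in this order (a step that is already met when the one before it is completed fails the run):
1. the viewer is tipped at least 70 degrees over the tray (angle between viewer's own z axis and vertical above 1.22 rad and horizontal distance between viewer and tray below 0.2 m), for 0.05 s.
2. all four nuts lie in the tray (x of nut0 in the frame of tray between -0.1 and 0.1 m and y of nut0 in the frame of tray between -0.11 and 0.11 m and z of nut0 in the frame of tray between 0 and 0.04 m and x of nut1 in the frame of tray between -0.1 and 0.1 m and y of nut1 in the frame of tray between -0.11 and 0.11 m and z of nut1 in the frame of tray between 0 and 0.04 m and x of nut2 in the frame of tray between -0.1 and 0.1 m and y of nut2 in the frame of tray between -0.11 and 0.11 m and z of nut2 in the frame of tray between 0 and 0.04 m and x of nut3 in the frame of tray between -0.1 and 0.1 m and y of nut3 in the frame of tray between -0.11 and 0.11 m and z of nut3 in the frame of tray between 0 and 0.04 m), for 0.2 s.
At the end, for the whole second after the job is handed in: All four nuts at rest in the tray, below its rim. The viewer released, at rest, upright (0.05 rad) on the lightbox (within 3 mm of its top), handle away from the side stop; both ends of its +x edge within 2 mm of the far stop, its +y end within 2 mm of the side stop (all of step 2 and linear speed of each of nut0, nut1, nut2, nut3 below 0.02 m/s and x of edge_a in the frame of stop_corner between -0.002 and 0.002 m and x of edge_b in the frame of stop_corner between -0.002 and 0.002 m and y of edge_end in the frame of stop_corner between -0.002 and 0.002 m and z of viewer in the frame of stop_corner between -0.003 and 0.003 m and angle between viewer's own z axis and vertical below 0.05 rad and linear speed of viewer below 0.01 m/s and contact force between the fingers and viewer below 0.1 N); the robot touches nothing.
It fails at once if viewer pressed harder than 40 N against a stop (contact force between viewer and stop_far above 40 N or contact force between viewer and stop_side above 40 N).
It fails at once if a bystander moved by more than 20 mm (distance of any of lens_a, lens_b, ruler, jar from where it was at the start of the episode above 0.02 m).
It also fails if it takes over 64 s, if anything falls off the work surface, if the arm or the gripper's body presses on something with over 40 N, if the wrist force passes 120 N, or if a joint passes its speed limit or range.

## Working session

There is one attempt and no reset: what is moved stays moved. The work goes in short steps, Python scripts to look and compute and a tool call to move; the robot and the scene stay as the last step left them, time stands still between calls to the robot, and variables do not carry over. Pictures are saved under pics/ and viewed, at most 10 in all, crops included, and the job is handed in when it is done.

Besides the shell and the picture viewer there is one more tool, called after "Emit:" as name([rows], argument=value, ...), one row to a line, values as JSON. step_arm: Moves the arm, as the interface text tells. Its arguments: {"type":"object","properties":{"steps":{"type":"array","items":{"type":"array","items":{"type":"number","minimum":-1,"maximum":1}}}},"required":["steps"]}

```bash
ls -R . | head -30; mkdir -p pics; cat > h.py <<'E'
import numpy as np,cv2
from rig import bot
def cam(name):
    d=bot.get_image(name); h=d["img"].shape[0]
    f=h/2/np.tan(np.radians(d["vertical_fov"])/2)
    return d["img"],f,d["cx"],d["cy"],np.array(d["camera_from_world"])
def ray(c,u,v,z):
    _,f,cx,cy,T=c; R,t=T[:3,:3],T[:3,3]; o=-R.T@t
    d=R.T@np.array([(u-cx)/f,(v-cy)/f,1]); return o+d*(z-o[2])/d[2]
def proj(c,p):
    _,f,cx,cy,T=c; q=(T[:3,:3]@np.atleast_2d(p).T).T+T[:3,3]
    return q[:,:2]/q[:,2:]*f+[cx,cy]
def save(c,name): cv2.imwrite(name,cv2.resize(c[0][:,:,::-1],None,fx=1.5,fy=1.5,interpolation=cv2.INTER_CUBIC))
E
python3 - <<'E'
from h import *
for n in("scene","top"):
    c=cam(n); save(c,f"pics/{n}0.png"); T=c[4]; print(n,c[1:4],-T[:3,:3].T@T[:3,3],T[:3,:3].round(3))
s=bot.read_state(); print(s)
E
```

```text
.:
pics

./pics:
scene (np.float64(414.0966639351135), 258.4808847976316, 190.99693758911096) [ 1.2323352  -0.19160878  1.23655293] [[ 0.23   0.973  0.002]
 [ 0.83  -0.195 -0.522]
 [-0.508  0.122 -0.853]]
top (np.float64(455.93737941100824), 254.40165242616197, 200.3577044473986) [ 0.28699559 -0.0483769   1.65881351] [[-0.002 -1.    -0.02 ]
 [-0.984  0.006 -0.178]
 [ 0.178  0.019 -0.984]]
{'t': 0.1, 'joint_positions': array([-1.25418365,  0.53707137, -0.00440815,  1.53874108,  0.00260733,
        1.06731466, -0.07119096]), 'qd': array([-4.67999393e-04,  8.37765798e-05, -4.86445798e-05,  1.30513817e-03,
        3.90350462e-04, -5.08693865e-04,  7.18804412e-04]), 'effort': array([ 1.70361865e-03, -5.72077632e+01,  9.93526429e-01, -2.52233702e+01,
       -5.61753334e-02,  1.34097258e-02,  4.84851728e-05]), 'tcp_pos': array([0.24262331, 0.60243602, 0.23795228]), 'eef_rot': array([[-9.27639388e-01,  3.73476866e-01, -4.43368905e-04],
       [ 3.73477104e-01,  9.27638244e-01, -1.46332323e-03],
       [-1.35231423e-04, -1.52302440e-03, -9.99998831e-01]]), 'wrist_force': array([-0.12059887, -0.09877481, -0.16902224]), 'wrist_torque': array([ 0.00421949,  0.02049634, -0.02209857]), 'finger_force': 0.0, 'finger_gap': 0.08774676541962007}
```

View pics/scene0.png

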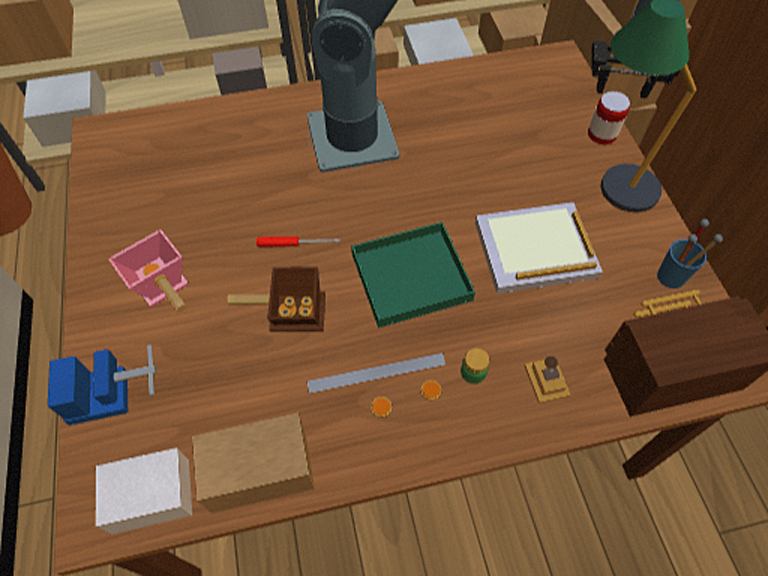

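View pics/top0.png

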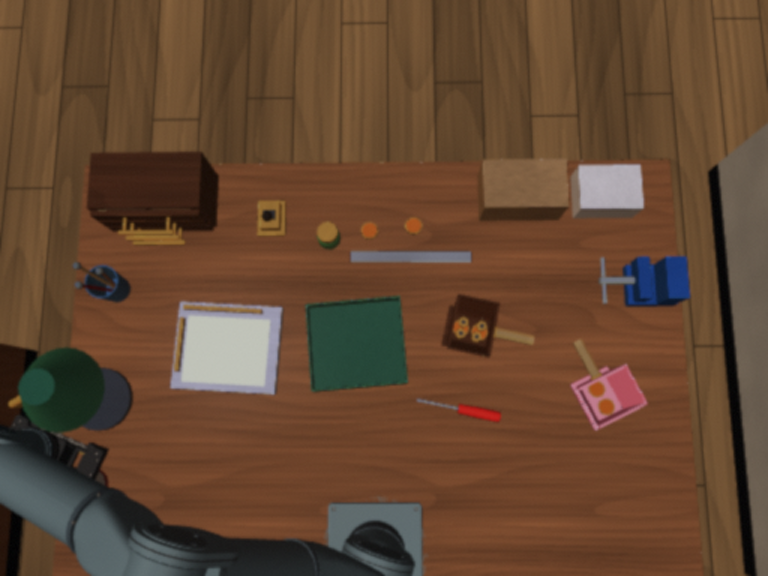

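```bash
cat >> h.py <<'E'
def ortho(c,z,x0,x1,y0,y1,s=500):
    # world (x up, y left) at s px/m
    P=np.float32([[x1,y1,z],[x1,y0,z],[x0,y0,z],[x0,y1,z]]); w,h=int((y1-y0)*s),int((x1-x0)*s)
    H=cv2.getPerspectiveTransform(proj(c,P).astype(np.float32),np.float32([[0,0],[w,0],[w,h],[0,h]]))
    return cv2.warpPerspective(np.ascontiguousarray(c[0][:,:,::-1]),H,(w,h),flags=cv2.INTER_CUBIC)
def grid(im,x1,y1,s,step=.05):
    for k in range(-40,40):
        v=k*step; r=int((x1-v)*s); q=int((y1-v)*s)
        if 0<=r<im.shape[0]: cv2.line(im,(0,r),(8,r),(255,255,255),1); cv2.putText(im,f"{v:.2f}",(10,r+4),0,.35,(255,255,255),1)
        if 0<=q<im.shape[1]: cv2.line(im,(q,0),(q,8),(255,255,255),1); cv2.putText(im,f"{v:.2f}",(q-12,20),0,.35,(255,255,255),1)
    return im
E
python3 - <<'E'
from h import *
c=cam("top"); s=cam("scene")
def rect(c,mask,z,n):
    m=cv2.morphologyEx(mask.astype(np.uint8),cv2.MORPH_OPEN,np.ones((3,3)))
    k,l,st,_=cv2.connectedComponentsWithStats(m); i=1+np.argmax(st[1:,4])
    ct=max(cv2.findContours((l==i).astype(np.uint8),cv2.RETR_EXTERNAL,cv2.CHAIN_APPROX_NONE)[0],key=len)[:,0]
    w=np.array([ray(c,u,v,z)[:2] for u,v in ct],np.float32); r=cv2.minAreaRect(w); print(n,st[i],np.round(r[0],4),np.round(r[1],4),r[2])
for nm,q in(("top",c),("scene",s)):
    hsv=cv2.cvtColor(q[0],cv2.COLOR_RGB2HSV).astype(int); H,S,V=hsv[...,0],hsv[...,1],hsv[...,2]
    yy,xx=np.mgrid[:384,:512]
    reg=(xx>195)&(xx<280)&(yy>190)&(yy<270) if nm=="top" else (xx>225)&(xx<330)&(yy>140)&(yy<225)
    rect(q,reg&(H>65)&(H<95)&(S>80),.04,nm+" tray")
    reg=(xx>105)&(xx<195)&(yy>195)&(yy<270) if nm=="top" else (xx>310)&(xx<410)&(yy>130)&(yy<200)
    rect(q,reg&(S<75)&(V>90),.03,nm+" box")
    reg=(xx>280)&(xx<370)&(yy>185)&(yy<250) if nm=="top" else (xx>175)&(xx<220)&(yy>170)&(yy<225)
    rect(q,reg&(V<75),.09 if nm=="top" else .0,nm+" viewer dark")
    reg=(xx>325)&(xx<360)&(yy>210)&(yy<235) if nm=="top" else (xx>145)&(xx<182)&(yy>190)&(yy<208)
    rect(q,reg&(S<150)&(V>110),.071,nm+" handle")
a=grid(ortho(c,.09,.35,.65,-.4,-.1,1200),.65,-.1,1200)
b=grid(ortho(c,.03,.3,.6,.2,.5,1200),.6,.5,1200)
cv2.imwrite("pics/o1.png",np.hstack([a,b]))
E
```

```text
top tray [ 206  199   65   61 3446] [0.4776 0.0449] [0.2022 0.2201] 4.824392795562744
top box [ 113  201   76   62 3746] [0.4711 0.3574] [0.2546 0.2144] 86.5072021484375
top viewer dark [295 197  38  40 818] [ 0.5142 -0.2221] [0.1108 0.1282] 77.6072769165039
top handle [331 220  26  10 157] [ 0.4873 -0.3277] [0.0895 0.0224] 77.6663589477539
scene tray [ 235  150   80   66 3268] [0.4933 0.0361] [0.2224 0.2221] 4.739734649658203
scene box [ 318  135   83   60 3201] [0.4808 0.3534] [0.2506 0.2252] 86.21012878417969
scene viewer dark [180 179  30  32 553] [ 0.4575 -0.2341] [0.0944 0.126 ] 76.8172607421875
scene handle [151 196  28   6 167] [ 0.4958 -0.3305] [0.0898 0.0189] 76.7496566772461
```

View pics/o1.png

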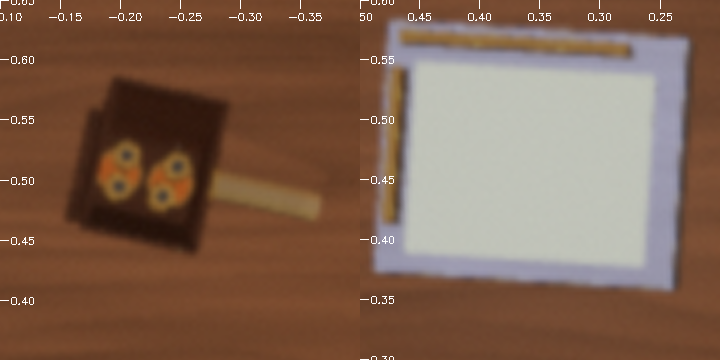

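Emit:
step_arm([
  [1, 0, -0.1, 0, -0.0447],
  [1, 0, -0.1, 0, -0.0447],
  [1, 0, -0.1, 0, -0.0447],
  [1, 0, -0.1, 0, -0.0447],
  [1, 0.03, -0.1, 0, -0.0447],
  [1, 0.03, -0.1, 0, -0.0447],
  [1, 0.03, -0.1, 0, -0.0447],
  [1, 0.03, -0.1, 0, -0.0447],
  [1, 0.03, -0.1, 0, -0.0447],
  [1, 0.03, -0.1, 0, -0.0447],
  [1, 0.03, -0.1, 0, -0.0447],
  [1, 0.03, -0.1, 0, -0.0447],
  [1, 0.03, -0.1, 0, -0.0447],
  [1, 0.03, -0.1, 0, -0.0447],
  [1, 0.03, -0.1, 0, -0.0447],
  [1, 0.03, -0.1, 0, -0.0447],
  [1, 0.03, -0.1, 0, -0.0447],
  [1, 0.03, -0.1, 0, -0.0447],
  [1, 0.03, -0.1, 0, -0.0447],
  [1, 0.03, -0.1, 0, -0.0447],
])

```text
t: 1.87
tcp_pos: [0.4346, -0.1975, 0.2389]
eef_rot: [[0.217, 0.976, 0.001], [0.976, -0.217, 0.0], [0.0, 0.001, -1.0]]
wrist_force: [0.2, 0.4, 0.6]
finger_gap: 0.0878
finger_force: 0.0
```

Emit:
step_arm([
  [1, 0.032, -0.0903, 0, 0],
  [1, 0.032, -0.0903, 0, 0],
  [1, 0.032, -0.0903, 0, 0],
  [1, 0.032, -0.0903, 0, 0],
  [1, 0, 0, -0.08, 0],
  [1, 0, 0, -0.08, 0],
  [1, 0, 0, -0.08, 0],
  [1, 0, 0, -0.08, 0],
  [1, 0, 0, -0.08, 0],
  [1, 0, 0, -0.08, 0],
  [1, 0, 0, -0.015, 0],
  [-1, 0, 0, 0, 0],
  [-1, 0, 0, 0, 0],
  [-1, 0, 0, 0, 0],
  [-1, 0, 0, 0, 0],
  [-1, 0, 0, 0, 0],
  [-1, 0, 0, 0, 0],
])

```text
t: 3.28
tcp_pos: [0.4862, -0.3403, 0.0418]
eef_rot: [[0.214, 0.977, 0.002], [0.977, -0.214, -0.001], [-0.0, 0.002, -1.0]]
wrist_force: [-0.8, 0.9, 1.0]
finger_gap: 0.0502
finger_force: 0.0
```

Emit:
step_arm([
  [-1, 0, 0, 0, 0],
  [-1, 0, 0, 0, 0],
  [-1, 0, 0, 0, 0],
  [-1, 0, 0, 0, 0],
  [-1, 0, 0, 0, 0],
  [-1, 0, 0, 0, 0],
  [-1, 0, 0, 0, 0],
  [-1, 0, 0, 0, 0],
])

```text
t: 3.95
tcp_pos: [0.4857, -0.3402, 0.0408]
eef_rot: [[0.215, 0.977, 0.0], [0.977, -0.215, -0.0], [-0.0, 0.0, -1.0]]
wrist_force: [1.7, 0.3, -0.2]
finger_gap: 0.0216
finger_force: 30.0
```

Gripped on the 22 mm flats. A slow lift to see whether it droops.

Emit:
step_arm([
  [-1, 0, 0, 0.03, 0],
  [-1, 0, 0, 0.04, 0],
  [-1, 0, 0, 0.04, 0],
  [-1, 0, 0, 0.04, 0],
  [-1, 0, 0, 0.04, 0],
  [-1, 0, 0, 0.04, 0],
  [-1, 0, 0, 0.04, 0],
  [-1, 0, 0, 0, 0],
])

```text
t: 4.62
tcp_pos: [0.4861, -0.3421, 0.1522]
eef_rot: [[0.215, 0.977, 0.003], [0.977, -0.215, -0.004], [-0.003, 0.004, -1.0]]
wrist_force: [-2.7, -5.4, 13.8]
finger_gap: 0.0213
finger_force: 30.0
```

```bash
python3 - <<'E'
from h import *
s=cam("scene"); cv2.imwrite("pics/l1.png",cv2.resize(s[0][100:300,80:350,::-1],None,fx=2.5,fy=2.5,interpolation=cv2.INTER_CUBIC))
print(bot.read_state()["wrist_torque"],bot.read_state()["wrist_force"])
E
```

```text
[-1.09306739  0.94858275  0.07683861] [-3.68826804 -6.12361529 11.62758724]
```

View pics/l1.png

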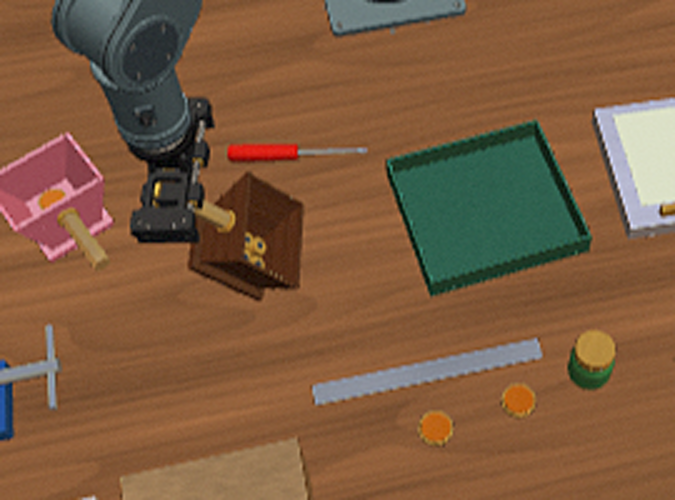

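Emit:
step_arm([
  [-1, 0, 0, 0.06, 0],
  [-1, 0, 0, 0.08, 0],
  [-1, 0, 0, 0.08, 0],
  [-1, 0, 0, 0.06, 0],
  [-1, 0, 0, 0.02, 0],
  [-1, 0, 0, 0, 0],
  [-1, 0, 0, 0, 0],
])

```text
t: 5.25
tcp_pos: [0.4849, -0.3393, 0.2672]
eef_rot: [[0.214, 0.977, -0.002], [0.977, -0.214, 0.001], [0.001, -0.002, -1.0]]
wrist_force: [-0.1, 0.9, -5.0]
finger_gap: 0.0213
finger_force: 30.0
```

```bash
python3 - <<'E'
from h import *
s=cam("scene"); t=cam("top")
a=cv2.resize(s[0][90:250,100:260,::-1],None,fx=2.4,fy=2.4,interpolation=cv2.INTER_CUBIC)
b=cv2.resize(t[0][150:310,260:420,::-1],None,fx=2.4,fy=2.4,interpolation=cv2.INTER_CUBIC)
cv2.imwrite("pics/l2.png",np.hstack([a,b]))
S=bot.read_state();print(S["wrist_torque"],S["wrist_force"],S["tcp_pos"])
E
```

```text
[-0.24808357  0.16281004 -0.01424491] [-0.03298334  0.59930807 -4.1606484 ] [ 0.48455873 -0.33903329  0.26642679]
```

View pics/l2.png

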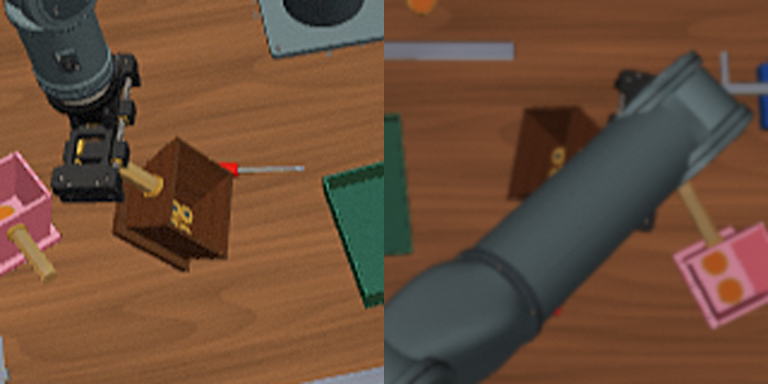

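Emit:
step_arm([
  [-1, -0.0015, 0.1, 0, 0.016],
  [-1, -0.0015, 0.1, 0, 0.016],
  [-1, -0.0015, 0.1, 0, 0.016],
  [-1, -0.0015, 0.1, 0, 0.016],
  [-1, -0.0015, 0.1, 0, 0.016],
  [-1, -0.0015, 0.1, 0, 0.016],
  [-1, -0.0015, 0.1, 0, 0.016],
  [-1, -0.0015, 0.1, 0, 0.016],
  [-1, -0.0015, 0.06, 0, 0.016],
  [-1, -0.0015, 0.04, 0, 0.016],
  [-1, -0.0015, 0.02, 0, 0.016],
  [-1, -0.0015, 0.005, 0, 0.016],
  [-1, 0, 0, 0.1, 0],
  [-1, 0, 0, 0.06, 0],
  [-1, 0, 0, 0.03, 0],
  [-1, 0, 0, 0, 0],
])

```text
t: 6.68
tcp_pos: [0.4801, 0.0275, 0.3472]
eef_rot: [[-0.082, 0.997, 0.005], [0.997, 0.082, 0.001], [0.0, 0.005, -1.0]]
wrist_force: [0.2, -0.1, -4.7]
finger_gap: 0.0212
finger_force: 30.0
```

```bash
python3 - <<'E'
from h import *
s=cam("scene"); save((s[0][60:260,180:380],),"pics/l3.png")
S=bot.read_state();print(S["wrist_torque"],S["wrist_force"],S["tcp_pos"])
# predict silhouettes for pitch angles -> fit theta
axis=S["tcp_pos"]+[0,0,.019]; yaw=np.arctan2(-S["eef_rot"][0,1],0); 
c=S["eef_rot"][:,1]; M=np.array([-c[1],c[0],0])
cor=dict(bm=(-50,60,0),bp=(50,60,0),rm=(-63,50,90),rp=(63,50,90),r2m=(-63,-50,90),r2p=(63,-50,90),b2m=(-50,-60,0),b2p=(50,-60,0))
for th in(45,60,75,90):
    t=np.radians(th); Y=M*np.cos(t)-np.array([0,0,1])*np.sin(t); Z=M*np.sin(t)+np.array([0,0,1])*np.cos(t)
    print(th,{k:tuple(((proj(s,axis+(x*c+(y+115)*Y+(z-60)*Z)/1000)[0]-[180,60])*1.5).round().astype(int).tolist()) for k,(x,y,z) in cor.items()})
E
```

```text
[-0.18690748  0.06233579  0.0234646 ] [-0.06768219  0.23464991 -4.80451959] [0.47898802 0.0278461  0.34527981]
45 {'bm': (164, 109), 'bp': (181, 145), 'rm': (190, 76), 'rp': (214, 121), 'r2m': (160, 59), 'r2p': (183, 107), 'b2m': (128, 92), 'b2p': (144, 130)}
60 {'bm': (144, 119), 'bp': (160, 155), 'rm': (176, 90), 'rp': (198, 135), 'r2m': (156, 66), 'r2p': (178, 114), 'b2m': (118, 93), 'b2p': (134, 131)}
75 {'bm': (123, 125), 'bp': (138, 161), 'rm': (159, 101), 'rp': (180, 147), 'r2m': (149, 73), 'r2p': (171, 120), 'b2m': (108, 93), 'b2p': (124, 131)}
90 {'bm': (102, 128), 'bp': (116, 165), 'rm': (140, 110), 'rp': (160, 156), 'r2m': (142, 78), 'r2p': (163, 125), 'b2m': (100, 90), 'b2p': (116, 128)}
```

View pics/l3.png

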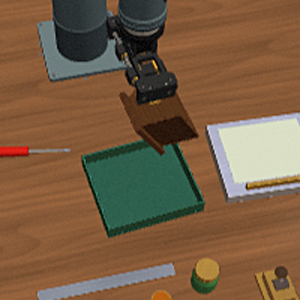

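Emit:
step_arm([
  [-1, 0, 0, -0.03, 0],
  [-1, 0, 0, -0.06, 0],
  [-1, 0, 0, -0.08, 0],
  [-1, 0, 0, -0.06, 0],
  [-1, 0, 0, 0.1, 0],
  [-1, 0, 0, 0.06, 0],
  [-1, 0, 0, 0.02, 0],
  [-1, 0, 0, -0.03, 0],
  [-1, 0, 0, -0.06, 0],
  [-1, 0, 0, -0.08, 0],
  [-1, 0, 0, -0.06, 0],
  [-1, 0, 0, 0.1, 0],
  [-1, 0, 0, 0.06, 0],
  [-1, 0, 0, 0.02, 0],
  [-1, 0, 0, 0, 0],
  [-1, 0, 0, 0, 0],
])

```text
t: 8.07
tcp_pos: [0.4777, 0.0297, 0.3036]
eef_rot: [[-0.085, 0.996, -0.001], [0.996, 0.085, 0.0], [0.0, -0.001, -1.0]]
wrist_force: [0.4, -0.4, -3.6]
finger_gap: 0.022
finger_force: 29.9
```

```bash
cat >> h.py <<'E'
def theta(n=4):
    r=[]
    for i in range(n):
        bot.get_image("top"); S=bot.read_state(); r.append(S["wrist_torque"]@S["eef_rot"][:,1]); 
    print("torque_c",np.round(r,3),"F",S["wrist_force"].round(2),"tcp",S["tcp_pos"].round(4),"t",S["t"])
E
python3 -c "
from h import *
theta()"
```

```text
torque_c [-0.156 -0.129 -0.217 -0.171] F [-0.05  0.49 -3.85] tcp [0.4774 0.0298 0.3035] t 8.2667
```

Emit:
step_arm([
  [-1, 0.0056, -0.02, 0, 0],
  [-1, 0.0056, -0.05, 0, 0],
  [-1, 0.0056, -0.09, 0, 0],
  [-1, 0.0056, -0.1, 0, 0],
  [-1, 0.0056, -0.09, 0, 0],
  [-1, 0.0056, -0.0425, 0, 0],
  [-1, 0.0056, -0.02, 0, 0],
  [-1, 0, 0, -0.03, 0],
  [-1, 0, 0, -0.06, 0],
  [-1, 0, 0, -0.08, 0],
  [-1, 0, 0, -0.06, 0],
  [-1, 0, 0, -0.04, 0],
  [-1, 0, 0, -0.02, 0],
  [-1, 0, 0, -0.01, 0],
  [-1, 0, 0, 0, 0],
])

```text
t: 9.52
tcp_pos: [0.4941, -0.1346, 0.1844]
eef_rot: [[-0.086, 0.996, -0.001], [0.996, 0.086, 0.0], [0.0, -0.001, -1.0]]
wrist_force: [0.1, -0.0, -4.3]
finger_gap: 0.0215
finger_force: 29.9
```

```bash
python3 - <<'E'
from h import *
theta(3)
s=cam("scene"); S=bot.read_state(); im=np.ascontiguousarray(s[0][:,:,::-1])
im=cv2.resize(im[110:250,180:360],None,fx=4,fy=4,interpolation=cv2.INTER_CUBIC)
axis=S["tcp_pos"]+[0,0,.019]; c=S["eef_rot"][:,1]; M=np.array([-c[1],c[0],0])
for th,col in((50,(255,0,0)),(62,(0,255,255)),(74,(0,255,0))):
    t=np.radians(th); Y=M*np.cos(t)-np.array([0,0,1])*np.sin(t); Z=M*np.sin(t)+np.array([0,0,1])*np.cos(t)
    P=[axis+(x*c+(y+115)*Y+(z-60)*Z)/1000 for x,y,z in((-50,60,0),(50,60,0),(50,-60,0),(63,-50,90),(63,50,90),(-63,50,90))]
    cv2.polylines(im,[((proj(s,np.array(P))-[180,110])*4).astype(np.int32)],False,col,1)
# tray rim model
R=np.array([[np.cos(.084),-np.sin(.084)],[np.sin(.084),np.cos(.084)]])
Q=[np.r_[R@np.array(v)+[.4776,.0449],.04] for v in((.105,.115),(.105,-.115),(-.105,-.115),(-.105,.115))]
cv2.polylines(im,[((proj(s,np.array(Q))-[180,110])*4).astype(np.int32)],True,(255,255,255),1)
cv2.imwrite("pics/l4.png",im)
E
```

```text
torque_c [-0.206 -0.123 -0.137] F [ 0.62  0.49 -5.13] tcp [ 0.4949 -0.1351  0.1858] t 9.6667
```

View pics/l4.png

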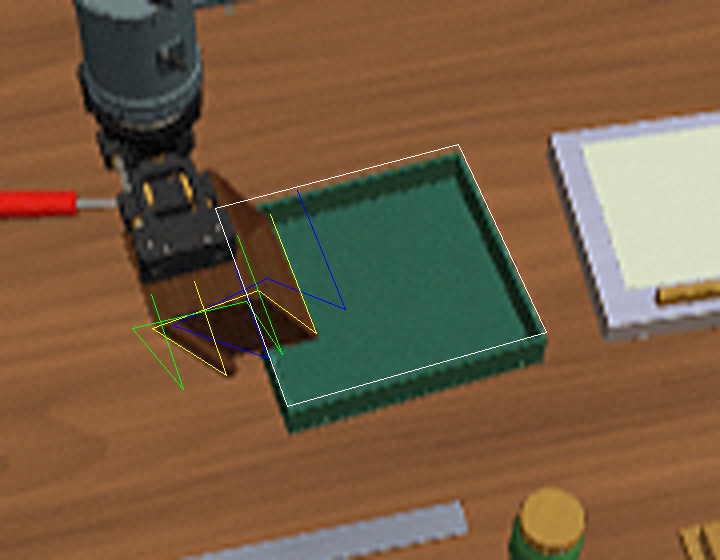

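Emit:
step_arm([
  [-1, -0.0035, 0.04, 0, 0],
  [-1, -0.0035, 0.04, 0, 0],
  [-1, -0.0035, 0.04, 0, 0],
  [-1, -0.0035, 0.04, 0, 0],
  [-1, -0.0035, 0.04, 0, 0],
  [-1, -0.0035, 0.04, 0, 0],
  [-1, -0.0035, 0.04, 0, 0],
  [-1, 0, 0, 0, 0],
])

```text
t: 10.38
tcp_pos: [0.485, -0.0212, 0.1855]
eef_rot: [[-0.089, 0.996, 0.002], [0.996, 0.089, 0.0], [0.0, 0.002, -1.0]]
wrist_force: [0.5, -1.2, -2.8]
finger_gap: 0.0219
finger_force: 30.0
```

```bash
python3 - <<'E'
from h import *
theta(2)
s=cam("scene"); S=bot.read_state(); im=np.ascontiguousarray(s[0][:,:,::-1])
im=cv2.resize(im[110:250,180:360],None,fx=4,fy=4,interpolation=cv2.INTER_CUBIC)
axis=S["tcp_pos"]+[0,0,.019]; c=S["eef_rot"][:,1]; M=np.array([-c[1],c[0],0])
for th,col in((80,(255,0,0)),(90,(0,255,255)),(100,(0,255,0))):
    t=np.radians(th); Y=M*np.cos(t)-np.array([0,0,1])*np.sin(t); Z=M*np.sin(t)+np.array([0,0,1])*np.cos(t)
    P=[axis+(x*c+(y+115)*Y+(z-60)*Z)/1000 for x,y,z in((-50,60,0),(50,60,0),(50,-60,0),(63,-50,90),(63,50,90),(-63,50,90))]
    cv2.polylines(im,[((proj(s,np.array(P))-[180,110])*4).astype(np.int32)],False,col,1)
cv2.imwrite("pics/l5.png",im)
E
```

```text
torque_c [0.118 0.016] F [-0.87 -0.52 -3.82] tcp [ 0.4847 -0.0229  0.1854] t 10.4833
```

View pics/l5.png

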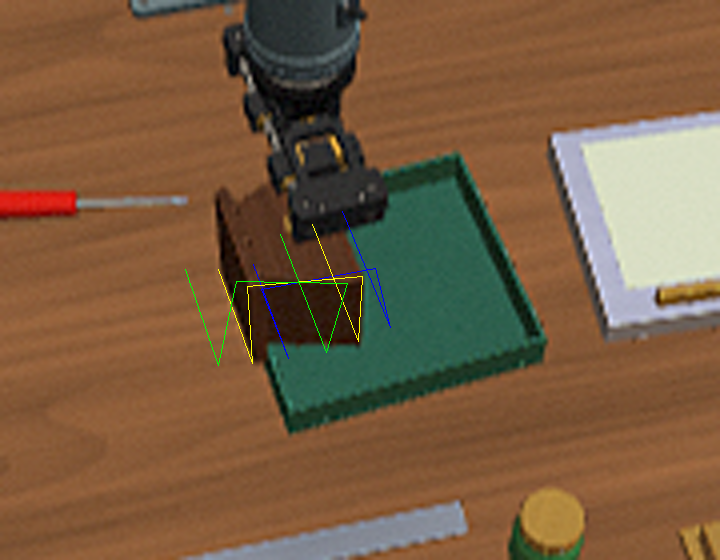

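Emit:
step_arm([
  [-1, -0.003, 0.035, -0.0125, 0],
  [-1, -0.003, 0.035, -0.0135, 0],
  [-1, -0.003, 0.032, -0.019, 0],
  [-1, -0.003, 0.032, -0.019, 0],
  [-1, -0.0025, 0.028, -0.025, 0],
  [-1, -0.0025, 0.028, -0.025, 0],
  [-1, -0.002, 0.024, -0.029, 0],
  [-1, -0.002, 0.024, -0.029, 0],
  [-1, 0, 0, 0, 0],
  [-1, 0, 0, 0, 0],
  [-1, 0, 0, 0, 0],
])

```text
t: 11.45
tcp_pos: [0.4768, 0.0795, 0.1171]
eef_rot: [[-0.09, 0.996, 0.001], [0.996, 0.09, 0.009], [0.009, 0.002, -1.0]]
wrist_force: [-4.9, 14.3, 23.0]
finger_gap: 0.021
finger_force: 30.0
```

```bash
python3 - <<'E'
from h import *
theta(2)
for n in("scene","top"):
    s=cam(n); hsv=cv2.cvtColor(s[0],cv2.COLOR_RGB2HSV).astype(int); H,S,V=[hsv[...,i] for i in range(3)]
    Q=[]; R=np.array([[np.cos(.084),-np.sin(.084)],[np.sin(.084),np.cos(.084)]])
    m=np.zeros(H.shape,np.uint8); P=np.array([np.r_[R@np.array(v)+[.4776,.0449],.005] for v in((.1,.11),(.1,-.11),(-.1,-.11),(-.1,.11))])
    cv2.fillPoly(m,[proj(s,P).astype(np.int32)],1)
    b=((m>0)&(H>12)&(H<32)&(S>60)&(V>110)).astype(np.uint8)
    k,l,st,ce=cv2.connectedComponentsWithStats(b); print(n,[(st[i,4],ce[i].round(),(R.T@(ray(s,*ce[i],.013)[:2]-[.4776,.0449])).round(3)) for i in range(1,k) if st[i,4]>3])
E
```

```text
torque_c [2.81  2.786] F [-5.28 13.83 23.59] tcp [0.4768 0.0794 0.1172] t 11.55
scene [(np.int32(5), array([284., 160.]), array([-0.076,  0.064])), (np.int32(75), array([276., 166.]), array([-0.059,  0.029]))]
top [(np.int32(8), array([238., 226.]), array([ 0.012, -0.003]))]
```

Emit:
step_arm([
  [-1, 0, 0.01, 0.02, 0],
  [-1, 0, 0.015, 0.018, 0],
  [-1, 0, 0, 0, 0],
])

```text
t: 11.9
tcp_pos: [0.4759, 0.0843, 0.1315]
eef_rot: [[-0.087, 0.996, 0.0], [0.996, 0.087, 0.001], [0.001, 0.0, -1.0]]
wrist_force: [0.5, 0.1, -3.6]
finger_gap: 0.0211
finger_force: 30.0
```

```bash
cat > nuts.py <<'E'
from h import *
def nuts():
  for n in("scene","top"):
    s=cam(n); hsv=cv2.cvtColor(s[0],cv2.COLOR_RGB2HSV).astype(int); H,S,V=[hsv[...,i] for i in range(3)]
    R=np.array([[np.cos(.084),-np.sin(.084)],[np.sin(.084),np.cos(.084)]])
    m=np.zeros(H.shape,np.uint8); P=np.array([np.r_[R@np.array(v)+[.4776,.0449],.005] for v in((.1,.11),(.1,-.11),(-.1,-.11),(-.1,.11))])
    cv2.fillPoly(m,[proj(s,P).astype(np.int32)],1)
    b=((m>0)&(H>12)&(H<32)&(S>60)&(V>110)).astype(np.uint8)
    k,l,st,ce=cv2.connectedComponentsWithStats(b); print(n,[(int(st[i,4]),ce[i].round().tolist(),(R.T@(ray(s,*ce[i],.013)[:2]-[.4776,.0449])).round(3).tolist()) for i in range(1,k) if st[i,4]>3])
E
python3 - <<'E'
from nuts import *
theta(2); nuts()
E
```

```text
torque_c [0.237 0.152] F [ 0.22 -0.34 -2.5 ] tcp [0.4754 0.0827 0.1308] t 12.0
scene [(75, [277.0, 163.0], [-0.07, 0.036]), (4, [285.0, 156.0], [-0.09, 0.074])]
top [(8, [237.0, 226.0], [0.013, -0.0])]
```

Emit:
step_arm([
  [-1, 0, 0.02, 0.03, 0],
  [-1, 0, 0.01, 0.06, 0],
  [-1, 0, 0, 0.07, 0],
  [-1, 0, 0, 0.08, 0],
  [-1, 0, 0, 0.08, 0],
  [-1, 0, 0, 0.06, 0],
  [-1, 0, 0, 0.03, 0],
  [-1, 0, 0, 0, 0],
])

```text
t: 12.77
tcp_pos: [0.4772, 0.094, 0.2972]
eef_rot: [[-0.084, 0.996, 0.004], [0.996, 0.084, 0.002], [0.002, 0.004, -1.0]]
wrist_force: [0.4, 0.8, -3.9]
finger_gap: 0.0209
finger_force: 30.0
```

```bash
python3 - <<'E'
from nuts import *
theta(4); nuts()
s=cam("scene"); t=cam("top")
a=cv2.resize(s[0][70:230,200:360,::-1],None,fx=2.4,fy=2.4,interpolation=cv2.INTER_CUBIC)
b=cv2.resize(t[0][140:300,160:320,::-1],None,fx=2.4,fy=2.4,interpolation=cv2.INTER_CUBIC)
cv2.imwrite("pics/l6.png",np.hstack([a,b]))
E
```

```text
torque_c [0.197 0.167 0.202 0.176] F [-0.5   0.66 -2.68] tcp [0.4748 0.0938 0.2936] t 12.9667
scene [(53, [265.0, 175.0], [-0.037, -0.02]), (35, [274.0, 181.0], [-0.001, -0.001]), (36, [266.0, 187.0], [0.012, -0.033])]
top [(11, [230.0, 220.0], [0.037, 0.025]), (17, [241.0, 245.0], [-0.057, -0.009])]
```

View pics/l6.png

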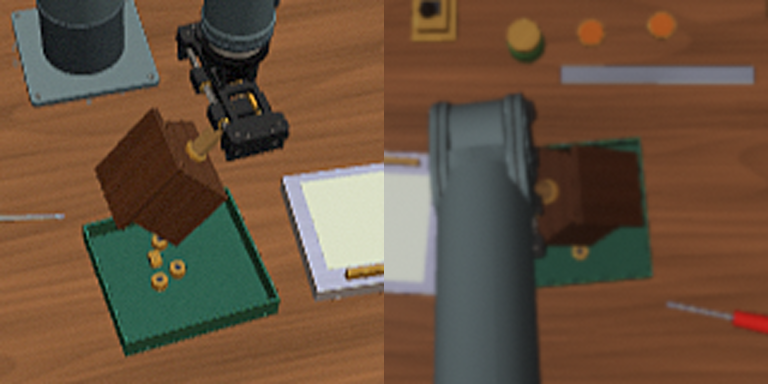

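Emit:
step_arm([
  [-1, 0, 0.02, 0, -0.0153],
  [-1, 0, 0.05, 0, -0.0153],
  [-1, 0, 0.08, 0, -0.0153],
  [-1, 0, 0.1, 0, -0.0153],
  [-1, 0, 0.1, 0, -0.0153],
  [-1, 0, 0.1, 0, -0.0153],
  [-1, 0, 0, 0.1, 0],
  [-1, 0, 0, 0.05, 0],
  [-1, 0, 0, 0.02, 0],
  [-1, 0, 0, -0.02, 0],
  [-1, 0, 0, -0.05, 0],
  [-1, 0, 0, -0.08, 0],
  [-1, 0, 0, -0.08, 0],
  [-1, 0, -0.03, 0.1, 0],
  [-1, 0, 0, 0.04, 0],
  [-1, 0, 0, 0, 0],
  [-1, 0, 0, 0, 0],
])

```text
t: 14.58
tcp_pos: [0.4754, 0.2617, 0.3255]
eef_rot: [[0.06, 0.998, -0.001], [0.998, -0.06, -0.0], [-0.0, -0.001, -1.0]]
wrist_force: [-1.0, 0.2, -3.3]
finger_gap: 0.0216
finger_force: 30.0
```

```bash
cat >> nuts.py <<'E'
def fit(show=False):
    # fit pitch by brown mask overlap in scene view
    S=bot.read_state(); axis=S["tcp_pos"]+[0,0,.019]; c=S["eef_rot"][:,1]; M=np.array([-c[1],c[0],0])
    s=cam("scene"); im=cv2.GaussianBlur(s[0],(3,3),0).astype(int)
    best=[]
    pts=[(a*50,b*60,z) for a in(-1,1) for b in(-1,1) for z in(0,12)],[(a*(35+28*k),b*50,12+78*k) for a in(-1,1) for b in(-1,1) for k in(0,1)]
    dark=((im[...,0]<120)&(im[...,0]-im[...,2]>10)).astype(np.uint8)
    for th in range(-5,150,5):
        t=np.radians(th); Y=M*np.cos(t)-np.array([0,0,1])*np.sin(t); Z=M*np.sin(t)+np.array([0,0,1])*np.cos(t)
        m=np.zeros(dark.shape,np.uint8)
        for g in pts:
            P=proj(s,np.array([axis+(x*c+(y+115)*Y+(z-60)*Z)/1000 for x,y,z in g]))
            cv2.fillConvexPoly(m,cv2.convexHull(P.astype(np.int32)),1)
        ring=cv2.dilate(m,np.ones((9,9)))-m
        best.append((dark[m>0].mean()-dark[ring>0].mean(),th))
    print("pitch",[(t,round(float(v),2)) for v,t in sorted(best)[::-1][:4]])
E
python3 - <<'E'
from nuts import *
theta(4); fit()
E
```

```text
torque_c [0.2   0.164 0.1   0.167] F [ 0.38 -0.38 -3.36] tcp [0.4749 0.262  0.3256] t 14.7833
pitch [(115, 0.72), (120, 0.64), (110, 0.62), (125, 0.51)]
```

Emit:
step_arm([
  [-1, 0, 0.03, 0, 0],
  [-1, 0, 0.07, 0, 0],
  [-1, 0, 0.1, 0, 0],
  [-1, 0, 0.1, 0, 0],
  [-1, 0, 0.045, -0.03, 0],
  [-1, 0, 0, -0.07, 0],
  [-1, 0, 0, -0.09, 0],
  [-1, 0, 0, -0.08, 0],
  [-1, 0, 0, -0.06, 0],
  [-1, 0, 0, -0.03, 0],
  [-1, 0, 0, -0.01, 0],
  [-1, 0, 0, -0.01, 0],
  [-1, 0, 0, -0.01, 0],
  [-1, 0, 0, 0, 0],
])

```text
t: 16.0
tcp_pos: [0.4763, 0.4007, 0.1717]
eef_rot: [[0.059, 0.998, 0.001], [0.998, -0.059, 0.001], [0.001, 0.001, -1.0]]
wrist_force: [0.3, -0.1, -3.0]
finger_gap: 0.0214
finger_force: 30.0
```

```bash
python3 - <<'E'
from nuts import *
theta(3); fit()
E
```

```text
torque_c [0.118 0.196 0.158] F [-0.03 -0.23 -3.22] tcp [0.4763 0.4006 0.1721] t 16.15
pitch [(115, 0.76), (110, 0.69), (120, 0.66), (125, 0.54)]
```

Emit:
step_arm([
  [-1, 0, 0, -0.006, 0],
  [-1, 0, 0, -0.006, 0],
  [-1, 0, 0, -0.006, 0],
])

```text
t: 16.45
tcp_pos: [0.4758, 0.4002, 0.1637]
eef_rot: [[0.059, 0.998, 0.0], [0.998, -0.059, 0.0], [0.0, 0.0, -1.0]]
wrist_force: [0.3, 1.0, -3.1]
finger_gap: 0.0217
finger_force: 30.0
```

Emit:
step_arm([
  [-1, 0, 0, -0.006, 0],
  [-1, 0, 0, -0.006, 0],
  [-1, 0, 0, -0.006, 0],
  [-1, 0, 0, 0, 0],
])

```text
t: 16.78
tcp_pos: [0.4758, 0.4013, 0.1575]
eef_rot: [[0.058, 0.998, 0.0], [0.998, -0.058, 0.002], [0.002, 0.0, -1.0]]
wrist_force: [-1.9, 0.2, 6.2]
finger_gap: 0.0213
finger_force: 29.9
```

Emit:
step_arm([
  [-1, -0.001, -0.025, 0, 0],
  [-1, -0.001, -0.025, 0.005, 0],
  [-1, -0.001, -0.025, 0.005, 0],
  [-1, -0.001, -0.025, 0.005, 0],
  [-1, 0, 0, 0, 0],
])

```text
t: 17.2
tcp_pos: [0.4747, 0.3565, 0.1627]
eef_rot: [[0.062, 0.998, -0.0], [0.998, -0.062, -0.002], [-0.002, -0.0, -1.0]]
wrist_force: [0.4, -1.0, -3.0]
finger_gap: 0.0213
finger_force: 30.0
```

```bash
python3 - <<'E'
from nuts import *
theta(3); fit()
E
```

```text
torque_c [0.2   0.171 0.169] F [-0.2   0.81 -3.27] tcp [0.4741 0.3602 0.1624] t 17.35
pitch [(110, 0.74), (115, 0.66), (105, 0.62), (120, 0.57)]
```

```bash
cat >> nuts.py <<'E'
def fit2(ths=range(0,140,3),ls=(85,90,95,100,105,110,115,120),hs=(0,)):
    S=bot.read_state(); c=S["eef_rot"][:,1]; M=np.array([-c[1],c[0],0]); best=[]
    pts=[(a*50,b*60,z) for a in(-1,1) for b in(-1,1) for z in(0,12)],[(a*(35+28*k),b*50,12+78*k) for a in(-1,1) for b in(-1,1) for k in(0,1)]
    data=[]
    for n in("scene",):
        s=cam(n); im=cv2.GaussianBlur(s[0],(3,3),0).astype(int)
        # green-blue / grey background vs walnut; walnut darker than bench
        data.append((s,((im[...,0]<120)&(im[...,0]-im[...,2]>10)).astype(np.uint8)))
    for th in ths:
      t=np.radians(th); Y=M*np.cos(t)-np.array([0,0,1])*np.sin(t); Z=M*np.sin(t)+np.array([0,0,1])*np.cos(t)
      for L in ls:
       for h in hs:
        axis=S["tcp_pos"]+[0,0,.019+h/1000]; v=0
        for s,dark in data:
            m=np.zeros(dark.shape,np.uint8)
            for g in pts:
                P=proj(s,np.array([axis+(x*c+(y+L)*Y+(z-60)*Z)/1000 for x,y,z in g]))
                cv2.fillConvexPoly(m,cv2.convexHull(P.astype(np.int32)),1)
            ring=cv2.dilate(m,np.ones((9,9)))-m; v+=dark[m>0].mean()-dark[ring>0].mean()
        best.append((round(float(v),3),th,L,h))
    print("best",sorted(best)[::-1][:6])
E
python3 - <<'E'
from nuts import *
fit2()
s=cam("scene"); t=cam("top"); 
S=bot.read_state(); p=proj(s,S["tcp_pos"])[0].astype(int); q=proj(t,S["tcp_pos"])[0].astype(int)
a=cv2.resize(s[0][p[1]-70:p[1]+60,p[0]-80:p[0]+70,::-1],None,fx=4.6,fy=4.6,interpolation=cv2.INTER_CUBIC)
cv2.imwrite("pics/l7.png",a); print(p,q)
E
```

```text
best [(0.869, 114, 105, 0), (0.855, 114, 100, 0), (0.806, 111, 105, 0), (0.802, 111, 110, 0), (0.796, 117, 100, 0), (0.786, 111, 100, 0)]
[367 137] [140 225]
```

View pics/l7.png

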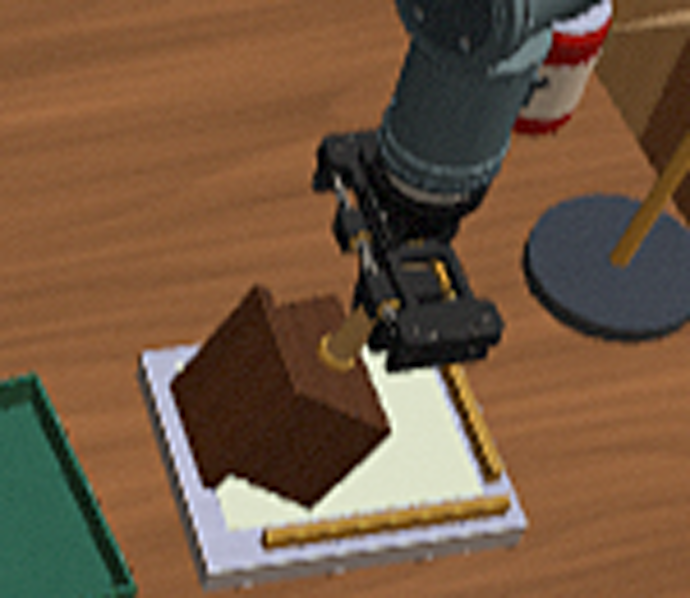

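Emit:
step_arm([
  [-1, 0, 0.03, 0.02, 0],
  [-1, 0.004, 0.07, 0, 0],
  [-1, 0.004, 0.05, 0, 0],
  [-1, 0, 0, -0.02, 0],
  [-1, 0, 0, -0.015, 0],
  [-1, 0, 0, -0.015, 0],
  [-1, 0, 0, 0, 0],
])

```text
t: 18.13
tcp_pos: [0.4774, 0.4271, 0.1555]
eef_rot: [[0.055, 0.998, 0.002], [0.998, -0.055, 0.011], [0.011, 0.001, -1.0]]
wrist_force: [-8.9, 6.6, 26.3]
finger_gap: 0.0213
finger_force: 30.0
```

Emit:
step_arm([
  [-1, -0.001, -0.02, 0, 0],
  [-1, -0.001, -0.025, 0, 0],
  [-1, -0.001, -0.025, 0, 0],
])

```text
t: 18.38
tcp_pos: [0.4761, 0.3993, 0.1563]
eef_rot: [[0.055, 0.998, 0.002], [0.998, -0.055, 0.012], [0.012, 0.001, -1.0]]
wrist_force: [-10.6, 5.5, 28.6]
finger_gap: 0.0214
finger_force: 30.0
```

```bash
python3 - <<'E'
from nuts import *
theta(1); fit2()
E
```

```text
torque_c [0.687] F [-12.28   1.35  30.79] tcp [0.4762 0.3955 0.1559] t 18.4333
best [(0.847, 105, 95, 0), (0.834, 102, 95, 0), (0.827, 105, 100, 0), (0.825, 105, 90, 0), (0.812, 102, 100, 0), (0.78, 108, 95, 0)]
```

Emit:
step_arm([
  [-1, -0.001, -0.025, 0.002, 0],
  [-1, -0.001, -0.025, 0.002, 0],
  [-1, -0.001, -0.025, 0.002, 0],
  [-1, 0, 0, 0, 0],
])

```text
t: 18.82
tcp_pos: [0.4764, 0.3623, 0.1553]
eef_rot: [[0.06, 0.998, 0.003], [0.998, -0.06, 0.003], [0.003, 0.002, -1.0]]
wrist_force: [-0.4, 1.9, 4.2]
finger_gap: 0.0219
finger_force: 30.0
```

```bash
python3 - <<'E'
from nuts import *
theta(1); fit2(hs=(-6,0,6))
E
```

```text
torque_c [0.106] F [-1.14  2.63  7.28] tcp [0.4762 0.3628 0.1549] t 18.8667
best [(0.862, 96, 95, 0), (0.861, 96, 90, -6), (0.852, 96, 105, 6), (0.851, 96, 100, 0), (0.851, 96, 95, -6), (0.85, 96, 100, 6)]
```

Emit:
step_arm([
  [-1, 0, 0, 0.02, 0],
  [-1, 0, -0.03, 0, 0.0228],
  [-1, 0, -0.07, 0, 0.0228],
  [-1, 0, -0.09, 0, 0.0228],
  [-1, 0, -0.075, 0, 0.0228],
  [-1, 0, 0, 0, 0],
])

```text
t: 19.42
tcp_pos: [0.4751, 0.2476, 0.161]
eef_rot: [[-0.077, 0.997, -0.002], [0.997, 0.077, -0.005], [-0.005, -0.002, -1.0]]
wrist_force: [-0.4, -0.8, -3.6]
finger_gap: 0.0217
finger_force: 30.0
```

```bash
python3 - <<'E'
from nuts import *
theta(2); fit2(ths=range(80,120,2),ls=range(80,120,4))
E
```

```text
torque_c [0.211 0.138] F [-0.3   0.89 -2.53] tcp [0.475  0.2542 0.1612] t 19.5167
best [(0.814, 96, 100, 0), (0.81, 98, 92, 0), (0.801, 96, 96, 0), (0.796, 96, 92, 0), (0.794, 96, 104, 0), (0.792, 98, 96, 0)]
```

Emit:
step_arm([
  [-1, 0.002, -0.0225, -0.008, 0],
  [-1, 0.002, -0.024, 0.0025, 0],
  [-1, 0.003, -0.0375, 0.015, 0],
  [-1, 0.003, -0.0375, 0.014, 0],
  [-1, 0.003, -0.035, 0.0085, 0],
  [-1, 0.003, -0.035, 0.005, 0],
  [-1, 0, 0, 0, 0],
])

```text
t: 20.15
tcp_pos: [0.482, 0.1758, 0.1769]
eef_rot: [[-0.08, 0.997, 0.001], [0.997, 0.08, -0.0], [-0.0, 0.001, -1.0]]
wrist_force: [-0.7, 2.0, -1.8]
finger_gap: 0.0222
finger_force: 30.0
```

```bash
python3 - <<'E'
from nuts import *
theta(1); fit2(ths=range(50,120,3),ls=range(80,120,4))
E
```

```text
torque_c [-0.008] F [ 0.2   0.36 -3.24] tcp [0.4818 0.1772 0.1764] t 20.2
best [(0.684, 74, 100, 0), (0.674, 74, 104, 0), (0.671, 74, 96, 0), (0.66, 74, 108, 0), (0.644, 74, 92, 0), (0.643, 74, 112, 0)]
```

Emit:
step_arm([
  [-1, 0.003, -0.035, 0, 0],
  [-1, 0.003, -0.035, 0, 0],
  [-1, 0.003, -0.036, -0.004, 0],
  [-1, 0.003, -0.036, -0.004, 0],
  [-1, 0.0025, -0.028, -0.011, 0],
  [-1, 0.0025, -0.028, -0.011, 0],
  [-1, 0.0025, -0.03, -0.015, 0],
  [-1, 0.0025, -0.03, -0.015, 0],
  [-1, 0.002, -0.027, -0.021, 0],
  [-1, 0.002, -0.027, -0.021, 0],
  [-1, 0, 0, 0, 0],
])

```text
t: 21.17
tcp_pos: [0.4914, 0.0528, 0.1339]
eef_rot: [[-0.082, 0.997, -0.001], [0.997, 0.082, -0.002], [-0.002, -0.002, -1.0]]
wrist_force: [1.1, -0.7, 1.1]
finger_gap: 0.0217
finger_force: 30.0
```

```bash
python3 - <<'E'
from nuts import *
theta(1); fit2(ths=range(0,100,3),ls=range(80,120,4))
E
```

```text
torque_c [-0.046] F [ 0.5  -0.63  1.13] tcp [0.4917 0.0538 0.1346] t 21.2167
best [(0.639, 27, 104, 0), (0.633, 27, 108, 0), (0.624, 27, 100, 0), (0.609, 27, 112, 0), (0.604, 30, 112, 0), (0.604, 24, 104, 0)]
```

Emit:
step_arm([
  [-1, 0, 0, 0.01, 0],
  [-1, 0, 0, 0.02, 0],
  [-1, 0, 0, 0.03, 0],
  [-1, 0, 0, 0.03, 0],
  [-1, 0, 0, 0.02, 0],
  [-1, 0, 0.02, 0, -0.0083],
  [-1, 0, 0.04, 0, -0.0083],
  [-1, 0, 0.06, 0, -0.0083],
  [-1, 0, 0.08, 0, -0.0083],
  [-1, 0, 0.09, 0, -0.0083],
  [-1, 0, 0.1, 0, -0.0083],
  [-1, 0, 0.1, 0, -0.0083],
  [-1, -0.002, 0.08, 0, -0.0083],
  [-1, -0.002, 0.06, 0, -0.0083],
  [-1, -0.002, 0.035, 0, -0.0083],
  [-1, 0, 0.0225, 0, -0.0083],
  [-1, 0, 0, 0, 0],
])

```text
t: 22.68
tcp_pos: [0.4886, 0.3322, 0.1791]
eef_rot: [[0.056, 0.998, -0.0], [0.998, -0.056, 0.001], [0.001, -0.0, -1.0]]
wrist_force: [0.0, -0.1, -2.4]
finger_gap: 0.0214
finger_force: 30.0
```

```bash
python3 - <<'E'
from nuts import *
theta(2); fit2(ths=range(0,100,3),ls=range(88,120,3))
E
```

```text
torque_c [-0.304 -0.299] F [-0.05 -0.26 -2.16] tcp [0.4895 0.3287 0.1792] t 22.7833
best [(0.603, 30, 103, 0), (0.577, 30, 100, 0), (0.573, 27, 97, 0), (0.568, 30, 109, 0), (0.568, 30, 106, 0), (0.563, 27, 94, 0)]
```

Emit:
step_arm([
  [-1, 0, 0, -0.04, 0],
  [-1, 0, 0, -0.035, 0],
  [-1, 0, 0, -0.018, 0],
  [-1, -0.001, -0.0225, -0.025, 0],
  [-1, -0.001, -0.0225, -0.025, 0],
  [-1, -0.001, -0.021, -0.03, 0],
  [-1, -0.001, -0.021, -0.03, 0],
  [-1, 0, -0.011, -0.022, 0],
  [-1, 0, -0.011, -0.022, 0],
  [-1, 0, -0.011, -0.018, 0],
  [-1, 0, 0, 0, 0],
])

```text
t: 23.75
tcp_pos: [0.4882, 0.2805, 0.0727]
eef_rot: [[0.061, 0.998, -0.0], [0.998, -0.061, -0.0], [-0.0, -0.0, -1.0]]
wrist_force: [-2.6, -0.5, 7.8]
finger_gap: 0.0213
finger_force: 30.0
```

```bash
python3 - <<'E'
from nuts import *
theta(1); fit2(ths=range(-9,40,3),ls=range(88,120,3))
E
```

```text
torque_c [-0.277] F [-1.44 -0.53  6.19] tcp [0.4883 0.2814 0.0732] t 23.8
best [(0.596, 3, 94, 0), (0.589, 0, 94, 0), (0.586, 0, 97, 0), (0.582, 3, 97, 0), (0.582, 3, 91, 0), (0.582, 0, 91, 0)]
```

Emit:
step_arm([
  [-1, 0, 0, -0.006, 0],
  [-1, 0, 0, 0, 0],
  [-0.2, 0, 0, 0, 0],
  [-0.2, 0, 0, 0, 0],
  [-0.2, 0, 0, 0, 0],
  [-0.2, 0, 0, 0, 0],
  [-0.2, 0, 0, 0, 0],
])

```text
t: 24.43
tcp_pos: [0.4878, 0.282, 0.0705]
eef_rot: [[0.059, 0.998, 0.0], [0.998, -0.059, 0.0], [0.0, 0.0, -1.0]]
wrist_force: [-0.4, 0.1, -0.5]
finger_gap: 0.0347
finger_force: 0.0
```

```bash
cat >> nuts.py <<'E'
def pose(c0=(.49,.385),yaw0=-3.5,z0=.03,rng=.02):
    # fit upright viewer x,y,yaw with scene+top masks
    from scipy.optimize import minimize
    g=[(a*50,b*60,z) for a in(-1,1) for b in(-1,1) for z in(0,12)],[(a*(35+28*k),b*50,12+78*k) for a in(-1,1) for b in(-1,1) for k in(0,1)]
    D=[]
    for n in("scene","top"):
        s=cam(n); im=cv2.GaussianBlur(s[0],(3,3),0).astype(int); d=((im[...,0]<105)&(im[...,0]-im[...,2]>12)).astype(np.float32)
        D.append((s,d))
    def cost(p):
        x,y,a=p[0],p[1],np.radians(p[2]); R=np.array([[np.cos(a),-np.sin(a)],[np.sin(a),np.cos(a)]]); v=0
        for s,d in D:
            m=np.zeros(d.shape,np.uint8)
            for q in g:
                q=np.array(q)/1000; W=np.c_[q[:,:2]@R.T+[x,y],q[:,2]+z0]
                P=proj(s,W); cv2.fillConvexPoly(m,np.round(cv2.convexHull(P.astype(np.float32))*16).astype(np.int32),1,shift=4)
            ring=cv2.dilate(m,np.ones((7,7)))-m
            v-=d[m>0].mean()-d[ring>0].mean()
        return v
    best=min(((cost((c0[0]+i,c0[1]+j,yaw0+k)),(c0[0]+i,c0[1]+j,yaw0+k)) for i in np.arange(-rng,rng+.001,.004) for j in np.arange(-rng,rng+.001,.004) for k in(-4,-2,0,2,4)))
    r=minimize(cost,best[1],method="Nelder-Mead",options=dict(initial_simplex=[best[1],np.add(best[1],(.003,0,0)),np.add(best[1],(0,.003,0)),np.add(best[1],(0,0,2))]))
    print("viewer",r.x.round(4),round(r.fun,3))
E
python3 - <<'E'
from nuts import *
theta(1); pose()
E
```

```text
torque_c [-0.011] F [ 0.34  0.28 -0.51] tcp [0.4878 0.2819 0.0705] t 24.4833
viewer [ 0.4913  0.3702 -2.4331] -0.59
```

Emit:
step_arm([
  [-1, 0, 0, 0, 0],
  [-1, 0, 0, 0, 0],
  [-1, 0, 0, 0, 0],
  [-1, 0, 0, 0, 0],
  [-1, 0.0006, 0.01, 0, 0],
  [-1, 0.0006, 0.01, 0, 0],
  [-1, 0.0006, 0.01, 0, 0],
  [-1, 0.0003, 0.005, 0, 0],
  [-1, 0, 0, 0, 0],
])

```text
t: 25.33
tcp_pos: [0.4886, 0.2968, 0.0706]
eef_rot: [[0.058, 0.998, 0.0], [0.998, -0.058, 0.001], [0.001, 0.0, -1.0]]
wrist_force: [0.2, 0.5, -1.5]
finger_gap: 0.0212
finger_force: 30.0
```

Emit:
step_arm([
  [-1, 0.01, -0.0006, 0, 0],
  [-1, 0.01, -0.0006, 0, 0],
  [-1, 0.005, -0.0003, 0, 0],
  [-1, 0, 0, 0, 0],
])

```text
t: 25.67
tcp_pos: [0.4996, 0.2951, 0.0706]
eef_rot: [[0.059, 0.998, 0.001], [0.998, -0.059, 0.0], [0.0, 0.001, -1.0]]
wrist_force: [-0.8, 0.0, -0.5]
finger_gap: 0.0209
finger_force: 30.0
```

Emit:
step_arm([
  [-1, 0.004, 0, 0, 0],
  [-1, 0.004, 0, 0, 0],
])

```text
t: 25.83
tcp_pos: [0.5014, 0.2951, 0.0706]
eef_rot: [[0.059, 0.998, -0.001], [0.998, -0.059, -0.0], [-0.0, -0.001, -1.0]]
wrist_force: [-2.5, 0.4, 2.1]
finger_gap: 0.0213
finger_force: 30.0
```

Emit:
step_arm([
  [-1, 0.004, 0, 0, 0],
  [-1, 0.002, 0, 0, 0],
])

```text
t: 26.0
tcp_pos: [0.5037, 0.2951, 0.0705]
eef_rot: [[0.059, 0.998, -0.002], [0.998, -0.059, -0.0], [-0.0, -0.002, -1.0]]
wrist_force: [-6.3, -0.7, 6.1]
finger_gap: 0.0211
finger_force: 30.0
```

Emit:
step_arm([
  [-1, 0, 0.005, 0, 0],
  [-1, 0, 0.005, 0, 0],
])

```text
t: 26.17
tcp_pos: [0.5034, 0.2963, 0.0705]
eef_rot: [[0.061, 0.998, -0.003], [0.998, -0.061, -0.004], [-0.004, -0.003, -1.0]]
wrist_force: [-6.3, -8.4, 10.3]
finger_gap: 0.0209
finger_force: 30.0
```

Emit:
step_arm([
  [-1, 0, 0.005, 0, 0],
  [-1, 0, 0.005, 0, 0],
])

```text
t: 26.33
tcp_pos: [0.5034, 0.2985, 0.0705]
eef_rot: [[0.062, 0.998, -0.004], [0.998, -0.062, -0.006], [-0.006, -0.003, -1.0]]
wrist_force: [-7.1, -11.1, 11.7]
finger_gap: 0.0214
finger_force: 30.0
```

Emit:
step_arm([
  [-1, 0, 0.005, 0, 0],
  [-1, 0, 0, 0, 0],
])

```text
t: 26.5
tcp_pos: [0.5035, 0.3009, 0.0705]
eef_rot: [[0.062, 0.998, -0.003], [0.998, -0.062, -0.005], [-0.005, -0.003, -1.0]]
wrist_force: [-6.2, -9.7, 10.7]
finger_gap: 0.021
finger_force: 30.0
```

```bash
python3 - <<'E'
from nuts import *
theta(1); pose(c0=(.507,.395))
E
```

```text
torque_c [-2.028] F [ -6.17 -10.29   9.99] tcp [0.5036 0.301  0.0706] t 26.55
viewer [ 0.5107  0.3975 -9.3387] -0.547
```

Emit:
step_arm([
  [-1, 0, 0.005, 0, 0],
  [-1, 0, 0.005, 0, 0],
  [-1, 0, 0, 0, 0],
])

```text
t: 26.9
tcp_pos: [0.5038, 0.3055, 0.0705]
eef_rot: [[0.062, 0.998, -0.002], [0.998, -0.062, -0.004], [-0.004, -0.002, -1.0]]
wrist_force: [-5.7, -8.5, 7.8]
finger_gap: 0.0212
finger_force: 30.0
```

```bash
python3 - <<'E'
from nuts import *
theta(1); pose(c0=(.507,.395))
E
```

```text
torque_c [-1.677] F [-6.13 -8.65  8.65] tcp [0.5038 0.3055 0.0706] t 26.95
viewer [ 0.5098  0.405  -9.0088] -0.551
```

Emit:
step_arm([
  [-1, 0, 0.005, 0, 0],
  [-1, 0, 0.005, 0, 0],
  [-1, 0, 0, 0, 0],
])

```text
t: 27.3
tcp_pos: [0.504, 0.3086, 0.0705]
eef_rot: [[0.062, 0.998, -0.002], [0.998, -0.062, -0.005], [-0.006, -0.002, -1.0]]
wrist_force: [-5.5, -10.6, 9.4]
finger_gap: 0.0211
finger_force: 30.0
```

Emit:
step_arm([
  [-1, 0, 0.005, 0, 0],
  [-1, 0, 0.005, 0, 0],
  [-1, 0, 0, 0, 0],
])

```text
t: 27.55
tcp_pos: [0.504, 0.3086, 0.0705]
eef_rot: [[0.064, 0.998, -0.004], [0.998, -0.064, -0.01], [-0.01, -0.003, -1.0]]
wrist_force: [-7.8, -18.6, 14.5]
finger_gap: 0.0214
finger_force: 30.0
```

```bash
python3 - <<'E'
from nuts import *
theta(1); pose(c0=(.507,.40))
E
```

```text
torque_c [-3.79] F [ -7.46 -19.29  14.83] tcp [0.504  0.3087 0.0705] t 27.6
viewer [0.5075 0.4001 1.2864] -0.521
```

Emit:
step_arm([
  [-1, 0, -0.006, 0, 0],
  [-1, 0, 0, 0, 0],
  [0, 0, 0, 0, 0],
  [0, 0, 0, 0, 0],
  [0, 0, 0, 0, 0],
  [0, 0, 0, 0, 0],
  [0, 0, 0, 0, 0],
  [0, 0, 0, 0, 0],
  [0, 0, 0, 0, 0],
])

```text
t: 28.45
tcp_pos: [0.5043, 0.315, 0.0706]
eef_rot: [[0.059, 0.998, 0.0], [0.998, -0.059, 0.0], [0.0, 0.0, -1.0]]
wrist_force: [-0.1, -0.8, 0.6]
finger_gap: 0.0441
finger_force: 0.0
```

Emit:
step_arm([
  [0, 0, 0, 0.07, 0],
  [0, 0, 0, 0.07, 0],
  [-1, -0.006, -0.092, 0, 0],
  [-1, -0.006, -0.092, 0, 0],
  [-1, -0.006, -0.092, 0, 0],
  [-1, 0, 0, 0, 0],
  [-1, 0, 0, 0, 0],
  [-1, 0, 0, 0, 0],
  [-1, 0, 0, -0.06, 0],
  [-1, 0, 0, -0.06, 0],
  [-1, 0, 0, 0, 0],
])

```text
t: 29.37
tcp_pos: [0.4945, 0.2055, 0.0752]
eef_rot: [[0.056, 0.998, -0.005], [0.998, -0.056, -0.002], [-0.002, -0.005, -1.0]]
wrist_force: [-1.1, -0.8, -0.5]
finger_gap: 0.0003
finger_force: 0.0
```

```bash
python3 - <<'E'
from nuts import *
theta(1); pose(c0=(.507,.40)); nuts()
E
```

```text
torque_c [-0.053] F [ 0.23  0.32 -0.97] tcp [0.4955 0.2053 0.077 ] t 29.4167
viewer [ 0.5105  0.4009 -2.949 ] -1.431
scene [(65, [265.0, 173.0], [-0.041, -0.018]), (36, [274.0, 181.0], [-0.001, -0.001]), (39, [266.0, 187.0], [0.013, -0.033])]
top [(22, [246.0, 226.0], [0.012, -0.031]), (24, [238.0, 230.0], [0.0, 0.001]), (26, [246.0, 236.0], [-0.027, -0.026]), (23, [241.0, 245.0], [-0.055, -0.008])]
```

Emit:
step_arm([
  [-1, 0.001, 0.025, 0, 0],
  [-1, 0.001, 0.025, 0, 0],
  [-1, 0.001, 0.025, 0, 0],
  [-1, 0, 0.01, 0, 0],
])

```text
t: 29.95
tcp_pos: [0.4983, 0.2415, 0.0789]
eef_rot: [[0.056, 0.998, 0.001], [0.998, -0.056, 0.002], [0.002, 0.001, -1.0]]
wrist_force: [-0.0, -0.2, -0.4]
finger_gap: 0.0002
finger_force: 0.0
```

Emit:
step_arm([
  [-1, 0, 0.008, 0, 0],
  [-1, 0, 0.008, 0, 0],
])

```text
t: 30.12
tcp_pos: [0.4981, 0.2439, 0.0786]
eef_rot: [[0.059, 0.998, -0.0], [0.998, -0.059, -0.002], [-0.002, -0.0, -1.0]]
wrist_force: [-1.8, -8.6, 6.2]
finger_gap: 0.0002
finger_force: 4.3
```

Emit:
step_arm([
  [-1, 0, 0.006, 0, 0],
  [-1, 0, 0.006, 0, 0],
])

```text
t: 30.28
tcp_pos: [0.4981, 0.2441, 0.0786]
eef_rot: [[0.063, 0.998, -0.002], [0.998, -0.063, -0.007], [-0.007, -0.001, -1.0]]
wrist_force: [-2.9, -17.1, 9.4]
finger_gap: 0.0005
finger_force: 8.9
```

Emit:
step_arm([
  [-1, 0, -0.03, 0, 0],
  [-1, 0, -0.03, 0, 0],
  [-1, 0, 0, 0.1, 0],
  [-1, 0, 0, 0.1, 0],
  [-1, -0.0833, 0.01, 0, 0],
  [-1, -0.0833, 0.05, 0, 0],
  [-1, -0.0833, 0.08, 0, 0],
  [-1, -0.0833, 0.09, 0, 0],
  [-1, 0, 0.09, 0, 0],
  [-1, 0, 0.09, 0, 0],
  [-1, 0, 0.05, 0, 0],
  [-1, 0, 0, -0.07, 0],
  [-1, 0, 0, -0.07, 0],
  [-1, 0, 0, 0, 0],
])

```text
t: 31.45
tcp_pos: [0.3709, 0.3987, 0.0986]
eef_rot: [[0.058, 0.998, -0.005], [0.998, -0.058, -0.006], [-0.006, -0.004, -1.0]]
wrist_force: [-0.6, -0.8, -0.3]
finger_gap: 0.0008
finger_force: 0.0
```

```bash
python3 - <<'E'
from nuts import *
theta(2); pose(c0=(.507,.40),rng=.008)
# lightbox reference from same cameras: panel-free check of stops (brass) in top view
for n in("top","scene"):
    s=cam(n); hsv=cv2.cvtColor(s[0],cv2.COLOR_RGB2HSV).astype(int); H,S,V=[hsv[...,i] for i in range(3)]
    P=proj(s,np.array([[.5711,.36,.048],[.47,.466,.048]])); print(n,P.round(1))
    b=((H>12)&(H<30)&(S>110)&(V>95)).astype(np.uint8)
    for p in P:
        m=np.zeros_like(b); x,y=p.astype(int); m[max(0,y-40):y+40,x-45:x+45]=1
        k,l,st,ce=cv2.connectedComponentsWithStats(b*m)
        for i in range(1,k):
            if st[i,4]>40:
                yy,xx=np.where(l==i); W=np.array([ray(s,u,v,.048)[:2] for u,v in zip(xx,yy)],np.float32); r=cv2.minAreaRect(W); print(st[i,4],np.round(r[0],4),np.round(r[1],3),round(r[2],1))
E
```

```text
torque_c [-0.104 -0.088] F [0.02 0.37 0.74] tcp [0.3733 0.3998 0.1025] t 31.55
viewer [ 0.5122  0.4015 -4.6716] -1.382
top [[149.9 202.9]
 [119.2 231. ]]
41 [0.5577 0.3141] [0.076 0.007] 86.5
71 [0.5112 0.4099] [0.061 0.04 ] 89.7
141 [0.5125 0.316 ] [0.098 0.022] 89.7
71 [0.5112 0.4099] [0.061 0.04 ] 89.7
89 [0.5126 0.3374] [0.055 0.022] 89.7
scene [[370.4 180.5]
 [387.9 151.7]]
2456 [0.5598 0.3706] [0.323 0.352] 71.9
159 [0.4819 0.3239] [0.033 0.102] 1.9
85 [0.5141 0.419 ] [0.039 0.034] 76.8
224 [0.5672 0.3637] [0.188 0.019] 86.5
2082 [0.4549 0.4731] [0.323 0.354] 76.8
58 [0.3488 0.6678] [0.013 0.08 ] 41.2
135 [0.4821 0.3309] [0.033 0.088] 2.6
85 [0.5141 0.419 ] [0.039 0.034] 76.8
224 [0.5672 0.3637] [0.188 0.019] 86.5
```

Emit:
step_arm([
  [-1, 0.025, -0.0015, 0, 0],
  [-1, 0.025, -0.0015, 0, 0],
  [-1, 0.015, -0.001, 0, 0],
  [-1, 0, 0, 0, 0],
])

```text
t: 32.08
tcp_pos: [0.4019, 0.3989, 0.1032]
eef_rot: [[0.061, 0.998, 0.002], [0.998, -0.061, 0.001], [0.001, 0.002, -1.0]]
wrist_force: [0.9, -0.1, 0.9]
finger_gap: 0.0006
finger_force: 0.0
```

Emit:
step_arm([
  [-1, 0.01, 0, 0, 0],
  [-1, 0, 0, 0, 0],
])

```text
t: 32.25
tcp_pos: [0.404, 0.3992, 0.1026]
eef_rot: [[0.06, 0.998, 0.0], [0.998, -0.06, -0.0], [-0.0, 0.0, -1.0]]
wrist_force: [0.5, 0.2, -1.0]
finger_gap: 0.0002
finger_force: 0.0
```

Emit:
step_arm([
  [-1, 0.01, 0, 0, 0],
  [-1, 0, 0, 0, 0],
])

```text
t: 32.42
tcp_pos: [0.4078, 0.3994, 0.1026]
eef_rot: [[0.059, 0.998, 0.0], [0.998, -0.059, -0.0], [-0.0, 0.0, -1.0]]
wrist_force: [-0.1, -0.3, -0.1]
finger_gap: 0.0004
finger_force: 0.0
```

Emit:
step_arm([
  [-1, 0.01, 0, 0, 0],
  [-1, 0, 0, 0, 0],
])

```text
t: 32.58
tcp_pos: [0.4119, 0.3993, 0.1027]
eef_rot: [[0.059, 0.998, 0.001], [0.998, -0.059, -0.0], [0.0, 0.001, -1.0]]
wrist_force: [0.4, -0.4, -0.4]
finger_gap: 0.0006
finger_force: 0.0
```

Emit:
step_arm([
  [-1, 0.01, 0, 0, 0],
  [-1, 0, 0, 0, 0],
])

```text
t: 32.75
tcp_pos: [0.416, 0.3993, 0.1027]
eef_rot: [[0.059, 0.998, 0.001], [0.998, -0.059, 0.0], [0.0, 0.001, -1.0]]
wrist_force: [-0.3, 0.2, 1.0]
finger_gap: 0.0004
finger_force: 0.0
```

Emit:
step_arm([
  [-1, 0.008, 0, 0, 0],
  [-1, 0, 0, 0, 0],
])

```text
t: 32.92
tcp_pos: [0.4191, 0.3993, 0.1027]
eef_rot: [[0.059, 0.998, 0.0], [0.998, -0.059, 0.0], [0.0, 0.0, -1.0]]
wrist_force: [-0.4, -0.8, -0.0]
finger_gap: 0.0003
finger_force: 0.0
```

Emit:
step_arm([
  [-1, 0.006, 0, 0, 0],
  [-1, 0, 0, 0, 0],
])

```text
t: 33.08
tcp_pos: [0.4213, 0.3993, 0.1027]
eef_rot: [[0.059, 0.998, 0.0], [0.998, -0.059, -0.0], [-0.0, 0.0, -1.0]]
wrist_force: [-0.5, -0.6, -0.0]
finger_gap: 0.0008
finger_force: 0.0
```

Emit:
step_arm([
  [-1, 0.006, 0, 0, 0],
  [-1, 0, 0, 0, 0],
])

```text
t: 33.25
tcp_pos: [0.4237, 0.3994, 0.1027]
eef_rot: [[0.059, 0.998, 0.0], [0.998, -0.059, 0.0], [0.0, 0.0, -1.0]]
wrist_force: [-0.2, 0.8, -0.4]
finger_gap: 0.0005
finger_force: 0.0
```

Emit:
step_arm([
  [-1, 0.006, 0, 0, 0],
  [-1, 0, 0, 0, 0],
])

```text
t: 33.42
tcp_pos: [0.4261, 0.3994, 0.1027]
eef_rot: [[0.059, 0.998, 0.0], [0.998, -0.059, 0.0], [0.0, 0.0, -1.0]]
wrist_force: [-0.1, -0.2, -0.4]
finger_gap: 0.0001
finger_force: 0.0
```

Emit:
step_arm([
  [-1, 0.005, 0, 0, 0],
  [-1, 0, 0, 0, 0],
])

```text
t: 33.58
tcp_pos: [0.4281, 0.3993, 0.1027]
eef_rot: [[0.059, 0.998, 0.0], [0.998, -0.059, 0.0], [0.0, 0.0, -1.0]]
wrist_force: [0.1, 0.2, -0.3]
finger_gap: 0.0006
finger_force: 0.0
```

Emit:
step_arm([
  [-1, 0.005, 0, 0, 0],
  [-1, 0, 0, 0, 0],
])

```text
t: 33.75
tcp_pos: [0.4287, 0.3994, 0.1025]
eef_rot: [[0.059, 0.998, -0.002], [0.998, -0.059, -0.0], [-0.001, -0.002, -1.0]]
wrist_force: [-3.3, -0.8, 2.5]
finger_gap: 0.0007
finger_force: 1.9
```

Emit:
step_arm([
  [-1, 0.005, 0, 0, 0],
  [-1, 0, 0, 0, 0],
])

```text
t: 33.92
tcp_pos: [0.4289, 0.3994, 0.1024]
eef_rot: [[0.058, 0.998, -0.006], [0.998, -0.058, -0.001], [-0.001, -0.006, -1.0]]
wrist_force: [-9.2, -1.7, 8.4]
finger_gap: 0.0002
finger_force: 5.0
```

Emit:
step_arm([
  [-1, -0.01, 0, 0, 0],
  [-1, -0.05, 0, 0, 0],
  [-1, -0.08, 0, 0, 0],
  [-1, 0, 0, 0.08, 0],
  [-1, 0, 0, 0.09, 0],
  [-1, 0, 0, 0.09, 0],
  [-1, 0, -0.05, 0, 0],
  [-1, 0, -0.08, 0, 0],
  [-1, 0, 0, 0, 0],
  [-1, 0, 0, 0, 0],
])

```text
t: 34.75
tcp_pos: [0.3763, 0.3459, 0.207]
eef_rot: [[0.062, 0.998, 0.001], [0.998, -0.062, 0.001], [0.001, 0.001, -1.0]]
wrist_force: [-0.1, 0.6, -0.4]
finger_gap: 0.0004
finger_force: 0.0
```

```bash
python3 - <<'E'
from nuts import *
theta(2); pose(c0=(.509,.40),rng=.008); nuts()
E
```

```text
torque_c [-0.006 -0.069] F [-0.98  0.31 -0.32] tcp [0.3759 0.348  0.2067] t 34.85
viewer [ 0.5119  0.4008 -1.2516] -1.368
scene [(63, [265.0, 174.0], [-0.041, -0.018]), (36, [274.0, 181.0], [-0.0, -0.001]), (37, [266.0, 187.0], [0.012, -0.033])]
top [(22, [246.0, 226.0], [0.012, -0.031]), (22, [238.0, 230.0], [0.0, 0.001]), (24, [246.0, 236.0], [-0.026, -0.026]), (23, [241.0, 245.0], [-0.055, -0.008])]
```

```bash
python3 - <<'E'
from nuts import *
ex=np.array([.998,-.061]); ey=np.array([.061,.998])
for n in("top","scene"):
    s=cam(n); hsv=cv2.cvtColor(s[0],cv2.COLOR_RGB2HSV).astype(int); H,S,V=[hsv[...,i] for i in range(3)]
    P=np.array([np.r_[np.array([.5087,.4002])+a*.02*ex-b*ey,.101] for a,b in((-1,.07),(1,.07),(1,.14),(-1,.14))])
    m=np.zeros(H.shape,np.uint8); cv2.fillPoly(m,[proj(s,P).astype(np.int32)],1)
    b=(m>0)&(S>60)&(V>90)
    yy,xx=np.where(b); W=np.array([ray(s,u,v,.101)[:2] for u,v in zip(xx,yy)],np.float32)
    vx,vy,x0,y0=cv2.fitLine(W,cv2.DIST_HUBER,0,.01,.01).ravel(); r=cv2.minAreaRect(W)
    print(n,len(W),"yaw",np.degrees(np.arctan(-vx/vy)).round(2),x0.round(4),y0.round(4),np.round(r[1],3),r[2], "offset along ex",(ex@(np.array([x0,y0])-[.5087,.4002])).round(4))
E
```

```text
top 136 yaw -1.23 0.5019 0.2937 [0.073 0.024] 89.71073913574219 offset along ex -0.0003
scene 129 yaw -2.81 0.5109 0.2954 [0.072 0.025] 89.44600677490234 offset along ex 0.0086
```

Emit:
step_arm([
  [-1, 0, 0.04, -0.06, 0],
  [-1, 0, 0.06, -0.1, 0],
  [-1, 0, 0.06, -0.1, 0],
  [-1, 0.04, 0.055, 0, 0],
  [-1, 0.06, 0, 0, 0],
  [-1, 0.01, 0, 0, 0],
  [-1, 0, 0, 0, 0],
])

```text
t: 35.73
tcp_pos: [0.4214, 0.4276, 0.1109]
eef_rot: [[0.061, 0.998, 0.001], [0.998, -0.061, -0.001], [-0.001, 0.001, -1.0]]
wrist_force: [-0.3, 0.0, 0.1]
finger_gap: 0.0005
finger_force: 0.0
```

Emit:
step_arm([
  [-1, 0.01, 0, 0, 0],
  [-1, 0, 0, 0, 0],
])

```text
t: 35.9
tcp_pos: [0.4234, 0.4279, 0.1113]
eef_rot: [[0.059, 0.998, -0.0], [0.998, -0.059, -0.0], [-0.0, -0.0, -1.0]]
wrist_force: [-0.5, -0.4, 0.1]
finger_gap: 0.0004
finger_force: 0.0
```

Emit:
step_arm([
  [-1, 0.01, 0, 0, 0],
  [-1, 0, 0, 0, 0],
])

```text
t: 36.07
tcp_pos: [0.4277, 0.4282, 0.1115]
eef_rot: [[0.059, 0.998, 0.0], [0.998, -0.059, 0.0], [0.0, 0.0, -1.0]]
wrist_force: [-0.1, -0.2, 0.2]
finger_gap: 0.0002
finger_force: 0.0
```

Emit:
step_arm([
  [-1, 0.004, 0, 0, 0],
  [-1, 0, 0, 0, 0],
])

```text
t: 36.23
tcp_pos: [0.4293, 0.4283, 0.1114]
eef_rot: [[0.059, 0.998, 0.0], [0.998, -0.059, 0.0], [0.0, 0.0, -1.0]]
wrist_force: [0.1, -0.6, 0.2]
finger_gap: 0.0007
finger_force: 0.0
```

Emit:
step_arm([
  [-1, 0.005, 0, 0, 0],
  [-1, 0, 0, 0, 0],
])

```text
t: 36.4
tcp_pos: [0.431, 0.4284, 0.1111]
eef_rot: [[0.059, 0.998, -0.001], [0.998, -0.059, 0.0], [0.0, -0.001, -1.0]]
wrist_force: [0.2, 0.0, -1.5]
finger_gap: 0.0004
finger_force: 0.3
```

Emit:
step_arm([
  [-1, 0.004, 0, 0, 0],
  [-1, 0, 0, 0, 0],
])

```text
t: 36.57
tcp_pos: [0.4313, 0.4284, 0.111]
eef_rot: [[0.058, 0.998, -0.003], [0.998, -0.058, -0.001], [-0.001, -0.003, -1.0]]
wrist_force: [-5.2, -0.4, 3.3]
finger_gap: 0.0005
finger_force: 2.7
```

Emit:
step_arm([
  [-1, -0.01, 0, 0, 0],
  [-1, -0.05, 0, 0, 0],
  [-1, -0.08, 0, 0, 0],
  [-1, 0, 0, 0.08, 0],
  [-1, 0, 0, 0.09, 0],
  [-1, 0, 0, 0.09, 0],
  [-1, 0, -0.05, 0, 0],
  [-1, 0, 0, 0, 0],
  [-1, 0, 0, 0, 0],
  [-1, 0, 0, 0, 0],
])

```text
t: 37.4
tcp_pos: [0.3762, 0.4084, 0.2142]
eef_rot: [[0.059, 0.998, -0.001], [0.998, -0.059, -0.001], [-0.001, -0.001, -1.0]]
wrist_force: [-0.3, 0.3, 0.2]
finger_gap: 0.0003
finger_force: 0.0
```

```bash
python3 - <<'E'
from nuts import *
pose(c0=(.509,.40),rng=.008); nuts(); print(bot.job_done())
E
```

```text
viewer [ 0.5122  0.4005 -2.0707] -1.405
scene [(62, [265.0, 173.0], [-0.041, -0.018]), (35, [274.0, 181.0], [-0.001, -0.001]), (39, [266.0, 187.0], [0.013, -0.033])]
top [(22, [246.0, 226.0], [0.012, -0.031]), (21, [237.0, 230.0], [-0.0, 0.001]), (24, [246.0, 236.0], [-0.026, -0.026]), (23, [241.0, 245.0], [-0.055, -0.008])]
the job is handed in; nothing more can be done
None
```

I handed the job in at about 37 s, and no verdict was returned: all four nuts show in the tray, and the viewer is released upright on the lightbox, pressed gently against both stops (contact felt at each); camera estimates of its angle were too noisy to confirm the 2 mm flushness.

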